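Close the swab dispenser's tuck flap

ROBOT

A 6-joint arm with a two-finger parallel gripper is mounted at the origin on the work surface. World frame = base frame: x ahead of the robot, y to its left, z up, the work surface at z = 0. Lengths are in m, angles in degrees, forces in N, time in s.
With the tool pointing down it reaches from about 0.325 to 0.85 m from the base axis. Payload 15.5 kg.
Tool frame: the origin (TCP) lies midway between the tips of the shut fingers; the grasp point (between the pads) lies 19 mm behind it; z points along the fingers, y is the line along which they close (so a half turn about z gives the same grasp; the last joint's range is limited). The gripper opens to 91 mm and grips with 3 to 60 N. Pads are 32 mm wide; open, the fingers measure 118 mm over their backs; the gripper's body (76 mm by 178 mm) begins 60 mm behind the grasp point.
Start: joints at [63.971, 28.281, 77.091, -0, 74.628, -5.472], TCP at [0.219, 0.585, 0.214] pointing down, gripper open.
Joint ranges: [-166.48, 166.48], [-47.26, 123.95], [12.59, 153.08], [-70.14, 250.14], [6.76, 159.57], [-176.63, 176.63]. Speed limits (degrees/s): [108.29, 108.29, 147.25, 172.46, 172.46, 172.46].

INTERFACE

Orientations are given as a 3x3 rotation matrix whose columns are the frame's x, y, z axes.
In Python, from bench import ctrl gives the robot as it stands. The module is installed in compiled form; this text tells all that it offers. Calls block until the motion is done:
- ctrl.goto(position, orientation): joint-space move of the TCP to a pose.
- ctrl.move_l(position, vel=0.15, ori=None, contact_N=None): straight line of the TCP; ori=None keeps the orientation; vel is the mean speed in m/s. With contact_N (N) it stops when the force on the tool has changed by that much, and returns True; else False.
- ctrl.movej(angles): joint-space move.
- ctrl.command_gripper(opening): opening from 0.0 (shut) to 1.0 (fully open); the grip force is fixed at half the most; returns when the fingers have stopped.
- ctrl.sleep(seconds).
- ctrl.ik(position, orientation): joint angles nearest the present ones, or None.
- ctrl.read_camera(name): name is "scene" or "top"; returns the picture (384x512x3 uint8, blue, green, red); there is no depth.
- ctrl.camera_params(name): a dict with "fx", "fy", "cx", "cy" (pixels), "D" ([k1, k2, p1, p2, k3] as OpenCV has them; the pictures are not rectified), "pose" (4x4, takes a point from camera to world coordinates). Camera axes: x right, y up, looking along -z (the intrinsics and any distortion apply to the point x, -y, -z); pixel columns grow to the right and rows downward; lengths in m; the calibration is good to about 2 mm. A picture is of the moment at which its call begins. camera_params takes no time and is no camera call.
A pose or a line that the arm cannot do raises ctrl.MotionError and nothing moves.
- ctrl.sign_off(): hands the job in; it is judged then, once.
Readings, each from a call of its own:
- ctrl.current_t(): time.
- ctrl.current_q(): joint angles.
- ctrl.current_dq(): joint speeds.
- ctrl.current_effort(): joint torques, N m.
- ctrl.current_tool_pos(): TCP position.
- ctrl.current_eef_rot(): TCP orientation.
- ctrl.current_contact_force(): force on the tool from outside, world axes, zero at the start.
- ctrl.current_wrist_torque(): the same for the moment, N m.
- ctrl.current_grip_width(): opening from 0.0 (shut) to 1.0 (fully open).
- ctrl.current_grasp_force(): force on a finger pad.
Only numpy, scipy, OpenCV 4.12 (cv2) and the standard library are available. Lean on these libraries where they do the work, as an engineer would, in place of code of your own. Each camera call takes 0.05 s, during which the arm holds its last target. There are 200 camera calls.

TASK

Close the white swab dispenser on the steel table using only pushes with the fingertips: fold its standing flap over the opening, press it flat, then push it along until its edge is tucked fully beneath the dark metal lip on the opposite rim, and let go so that the lip holds it shut. Do not lift, tip or shove the dispenser, and leave the bottle, the jar and the tape roll where they are.

Things in the scene. Friction and masses are not known exactly. Their poses are not given: they have to be found in the camera images.
- dispenser: open-topped white plastic box full of swabs, 130 mm (its x) by 150 mm (its y), rims 70 mm high, about 2.2 kg, standing loose on the table. Origin: centre of its underside; z up; its x points from the hinge rim (on the robot's side) to the rim with the lip
- hinge_line (a point): middle of the flap's hinge pin, on the dispenser at x = -60 mm, height 72.5 mm above the table; the pin (8 mm thick) runs along the dispenser's y
- flap_hinge (a joint): angle of the dark grey plastic flap in rad: 0 = lying flat over the opening (its stop), 1.57 = standing upright, up to 2.1 = leaning back towards the robot. It starts standing at 1.4 to 1.9. A weak spring lifts it again when it is let go untucked: about 1 N at its free edge; pushing it flat takes 2 to 3 N at the rib
- flap_slide (a joint): how far the flap has been pushed along its own plane, away from the hinge, on its slotted hinge, in m: 0 = drawn back (start), 0.018 = stop, edge fully beneath the lip. It stays where it is pushed (about 2.5 N of friction). While it is less than 0.006 out the edge swings down past the lip; pushed out further before it is flat, it lands on top of the lip and must be pushed back (by the other side of the rib) first
- flap_edge (a point): middle of the flap's free edge, half way through its thickness. The flap is 110 mm wide and 3 mm thick, and its edge is 100 mm from the hinge line when drawn back, 118 mm when pushed out. Axes: x from hinge to edge, z out of the face that is uppermost when shut (the face towards the robot when standing)
- flap_rib (a point): middle of the top of the push rib on that face: a bar 70 mm long across the flap, 5 mm thick, 8 mm proud of the face, its centre 74 mm from the hinge line when drawn back. Press on the face beside the rib on its hinge side, then push the rib towards the lip. Axes as flap_edge
- lip (a point): middle of the lower inner edge of the dark steel lip: at dispenser x = 48 mm, 79 mm above the table. The lip is 130 mm wide, 4 mm thick (top at 83 mm) and overhangs 12 mm from the far wall. The flat flap's upper face is at 74 mm, so there are 5 mm to spare; the drawn-back flap's edge stops 8 mm short of the lip
- bottle: blue plastic bottle with white cap, 64 mm across, 150 mm tall, standing beside the dispenser. Origin: centre of its underside
- jar: amber glass jar with white lid, 60 mm across, 75 mm tall, standing on the other side. Origin: centre of its underside
- tape: roll of cream tape lying flat beyond the lip side, 96 mm across, 24 mm high. Origin: centre of its underside
Mind the look-alikes: they are no part of the job. What is shaped like the jar but brown, pink or red is not meant.

How it is judged (in metres and radians):
On the way, in this order (a step that is already met when the one before it is completed fails the run):
1. the flap is folded down over the opening (value of joint flap_hinge below 0.35 rad), for 0.05 s.
2. the flap's edge is beneath the lip (value of joint flap_hinge below 0.075 rad and value of joint flap_slide above 0.012 m), for 0.2 s.
At the end, for the whole second after the job is handed in: The flap lies shut (hinge under 0.075 rad) with its edge at least 4 mm beneath the lip (pushed out more than 12 of 18 mm) and stays so untouched; the dispenser stands flat, at rest, within 30 mm of where it was; bottle, jar and tape are upright within 30 mm of where they were (all of step 2 and linear speed of dispenser below 0.02 m/s and angle between dispenser's own z axis and vertical below 0.03 rad and distance of each of dispenser, bottle, jar, tape from where it was at the start of the episode below 0.03 m and angle between each of bottle, jar's own z axis and vertical below 0.1 rad).
It fails at once if the dispenser is lifted, tipped or shoved 30 mm (height (world z) of dispenser above 0.012 m or angle between dispenser's own z axis and vertical above 0.12 rad or distance of dispenser from where it was at the start of the episode above 0.03 m).
It fails at once if the bottle, jar or tape is picked up, knocked over or moved 30 mm (distance of any of bottle, jar, tape from where it was at the start of the episode above 0.03 m or angle between any of bottle, jar's own z axis and vertical above 0.4 rad).
It also fails if it takes over 35 s, if anything falls off the work surface, if the arm or the gripper's body presses on something with over 40 N, if the wrist force passes 120 N, or if a joint passes its speed limit or range.

## Working session

There is one attempt and no reset: what is moved stays moved. The work goes in short steps, each a Python script; the robot and the scene stay as the last script left them, time stands still between calls to the robot, and variables do not carry over. Pictures are saved under pics/ and viewed, at most 10 in all, crops included, and the job is handed in when it is done.

```bash
mkdir -p pics; python3 - <<'E'
from bench import ctrl
import cv2
for n in("scene","top"):
    im=ctrl.read_camera(n); cv2.imwrite(f"pics/{n}0.png",im)
    cv2.imwrite(f"pics/{n}0b.png",cv2.resize(im,(800,600),interpolation=cv2.INTER_CUBIC))
    p=ctrl.camera_params(n); print(n,p)
print(ctrl.current_t(),ctrl.current_eef_rot())
E
```

```text
scene {'fx': 488.1697605140921, 'fy': 488.1697605140921, 'cx': 255.00533113916785, 'cy': 194.15340364887328, 'D': array([0.02565899, 0.        , 0.        , 0.        , 0.        ]), 'pose': array([[-0.03591585, -0.78207258,  0.62215153,  1.22440133],
       [ 0.99934061, -0.0314267 ,  0.01818561,  0.07397837],
       [ 0.0053297 ,  0.62239444,  0.7826856 ,  0.85070262],
       [ 0.        ,  0.        ,  0.        ,  1.        ]])}
top {'fx': 428.01259105349567, 'fy': 428.01259105349567, 'cx': 251.4808434242611, 'cy': 191.78412523615768, 'D': array([0.00153352, 0.        , 0.        , 0.        , 0.        ]), 'pose': array([[ 0.00582266,  0.99270449, -0.12043211,  0.49396385],
       [-0.9999796 ,  0.00609667,  0.00190685,  0.05834373],
       [ 0.00262717,  0.12041855,  0.99271973,  0.99711957],
       [ 0.        ,  0.        ,  0.        ,  1.        ]])}
0.1 [[-9.36314201e-01  3.51163044e-01 -4.83858823e-04]
 [ 3.51163357e-01  9.36313724e-01 -9.51809262e-04]
 [ 1.18803418e-04 -1.06110602e-03 -9.99999430e-01]]
```

View pics/scene0b.png

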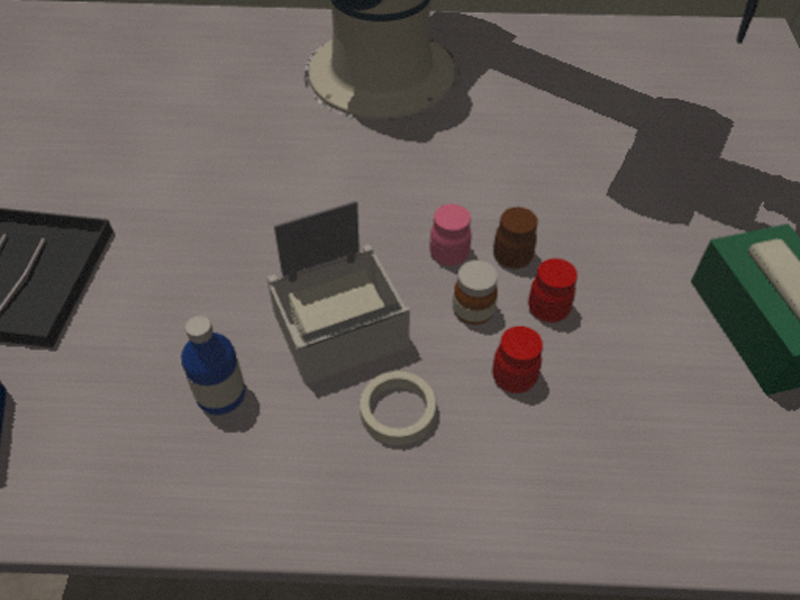

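View pics/top0b.png

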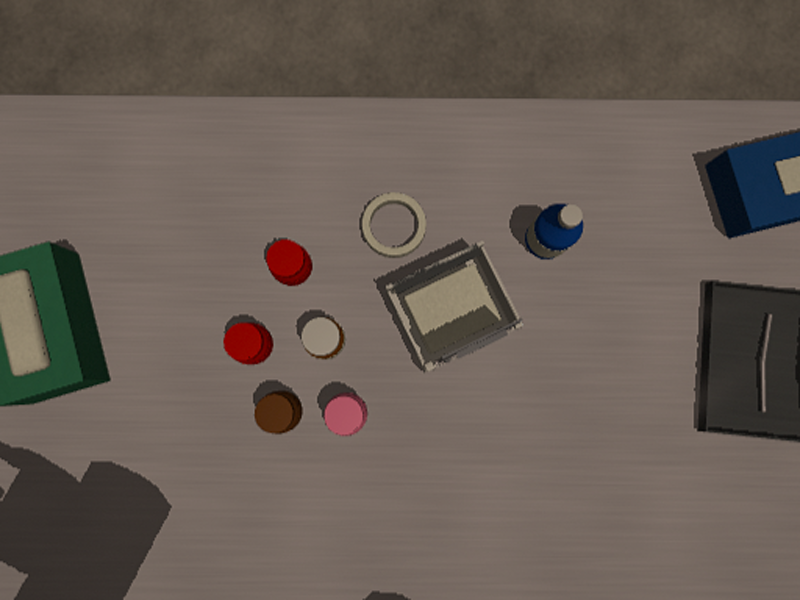

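The scene view shows one white dispenser at about (340,315) of 800x600, with its flap standing on the robot side. The bottle is at (213,370) and the tape at (398,408). Five jar-like things stand at (450,235) pink, (515,238) brown, (475,292) amber with a white lid, (552,290) red and (517,360) red. The jar is the one at (475,292), since only it is amber with a white lid. Next I'll enlarge the dispenser and that jar.

```bash
python3 - <<'E'
import cv2
a=cv2.imread("pics/top0.png")[145:245,185:345]; cv2.imwrite("pics/c1.png",cv2.convertScaleAbs(cv2.resize(a,None,fx=5,fy=5,interpolation=cv2.INTER_CUBIC),alpha=1.5))
a=cv2.imread("pics/scene0.png")[125:250,165:325]; cv2.imwrite("pics/c2.png",cv2.convertScaleAbs(cv2.resize(a,None,fx=4.8,fy=4.8,interpolation=cv2.INTER_CUBIC),alpha=1.5))
E
```

```text
(no output)
```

View pics/c1.png

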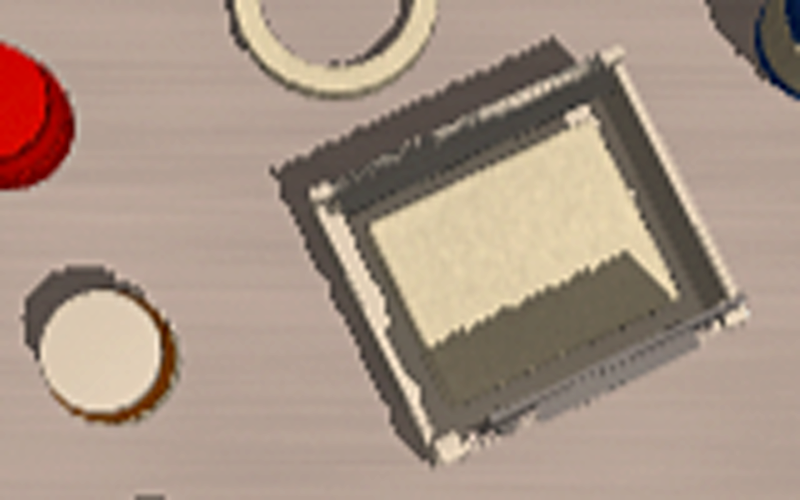

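View pics/c2.png

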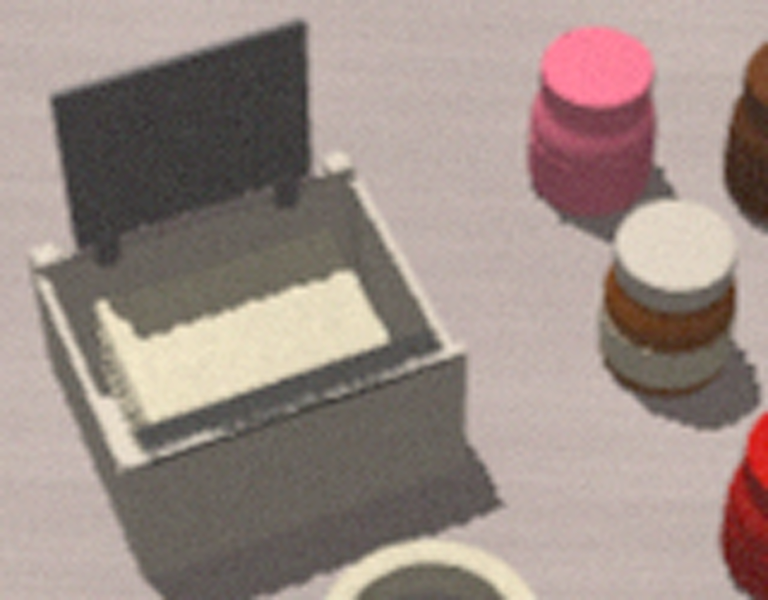

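The top crop shows the rim corners at about (315,188), (615,52), (748,312) and (440,458). The jar at (100,350) is confirmed: amber glass with a white lid. In the scene crop the flap's edge corners are at (52,95) and (303,22), and it leans roughly upright. The box rim corners there are at (33,255), (345,160), (465,352) and (125,468). I'll fit the pose from these.

```bash
cat >fit.py <<'E'
import numpy as np, cv2
from scipy.optimize import least_squares
from bench import ctrl
P={n:ctrl.camera_params(n) for n in("scene","top")}
def proj(n,X):
    p=P[n]; T=np.linalg.inv(p["pose"]); F=np.diag([1.,-1,-1])
    R=F@T[:3,:3]; t=F@T[:3,3]
    K=np.array([[p["fx"],0,p["cx"]],[0,p["fy"],p["cy"]],[0,0,1]])
    return cv2.projectPoints(np.float64(X),cv2.Rodrigues(R)[0],t,K,p["D"])[0][:,0]
top=np.array([[315,188],[615,52],[748,315],[437,458]])/5+[185,145]
sc=np.array([[33,255],[345,160],[465,352],[125,468],[52,95],[303,22]])/4.8+[165,125]
def model(v):
    x,y,a,th=v; c,s=np.cos(a),np.sin(a)
    W=lambda L:np.array([[x+c*p-s*q,y+s*p+c*q,z] for p,q,z in L])
    e=(-.06+.1*np.cos(th),.0725+.1*np.sin(th))
    return np.vstack([proj("top",W([(.065,.075,.07),(.065,-.075,.07),(-.065,-.075,.072),(-.065,.075,.072)]))-top,
     proj("scene",W([(-.065,-.075,.072),(-.065,.075,.072),(.065,.075,.07),(.065,-.075,.07),(e[0],-.055,e[1]),(e[0],.055,e[1])]))-sc])
if __name__=="__main__":
    r=least_squares(lambda v:model(v).ravel(),[.5,0,.4,1.57])
    print(r.x,np.round(model(r.x),1).tolist()); np.save("pose.npy",r.x)
E
cat >rob.py <<'E'
import numpy as np
from bench import ctrl
x,y,a,th=np.load("pose.npy"); c,s=np.cos(a),np.sin(a)
def W(u,z,v=0): # u from hinge along dispenser x, z world height
    p=u-.06; return np.array([x+c*p-s*v,y+s*p+c*v,z])
# tool y along dispenser +x or -x, z down
def R(sg):
    Y=sg*np.array([c,s,0]); Z=np.array([0,0,-1.]); return np.column_stack([np.cross(Y,Z),Y,Z])
E
python3 fit.py; python3 - <<'E'
from rob import *
for sg in(1,-1):
    for u,z in((-.09,.25),(-.09,.125),(.08,.073)): print(sg,W(u,z),ctrl.ik(W(u,z),R(sg)))
E
```

```text
[ 0.59599687 -0.02694941  0.44307112  1.51151569] [[-2.0, 1.8], [-0.3, 0.5], [-0.6, 1.1], [-0.9, 2.0], [-1.6, -0.1], [-0.0, -1.0], [-0.8, 3.3], [-0.7, 3.1], [-0.7, 0.3], [0.2, -0.1]]
1 [ 0.46048098 -0.09125682  0.25      ] [-1.85034756e+01  1.34602168e+01  9.51389259e+01 -2.54444375e-14
  7.14008573e+01 -4.38895809e+01]
1 [ 0.46048098 -0.09125682  0.125     ] [-1.85034756e+01  2.30205789e+01  1.04643698e+02 -2.54444375e-14
  5.23357231e+01 -4.38895809e+01]
1 [ 0.61406566 -0.01837509  0.073     ] [-7.28127175e+00  3.65769277e+01  8.68609896e+01 -2.54444375e-14
  5.65620826e+01 -3.26673770e+01]
-1 [ 0.46048098 -0.09125682  0.25      ] [-1.85034756e+01  1.34602168e+01  9.51389259e+01 -2.54444375e-14
  7.14008573e+01  1.36110419e+02]
-1 [ 0.46048098 -0.09125682  0.125     ] [-1.85034756e+01  2.30205789e+01  1.04643698e+02 -2.54444375e-14
  5.23357231e+01  1.36110419e+02]
-1 [ 0.61406566 -0.01837509  0.073     ] [-7.28127175e+00  3.65769277e+01  8.68609896e+01 -2.54444375e-14
  5.65620826e+01  1.47332623e+02]
```

```bash
sed -i 's/x,y,a,th=v;/x,y,a,th,zf,zh=v;/; s/\(\.065,-\?\.075\),\.07)/\1,zf)/g; s/,\.072)/,zh)/g; s/\[\.5,0,\.4,1\.57\]/[.5,0,.4,1.57,.075,.072]/' fit.py; sed -i 's/^x,y,a,th=np.load("pose.npy")/x,y,a,th=np.load("pose.npy")[:4]/' rob.py
python3 fit.py
```

```text
[ 0.59737808 -0.02650768  0.44261638  1.52487098  0.08164869  0.07191508] [[-2.3, 0.4], [0.2, -1.2], [-0.8, 0.5], [-1.1, 1.3], [-1.5, 0.4], [0.2, -0.5], [-0.6, 0.3], [-1.2, 0.3], [-0.8, 0.3], [0.2, -0.1]]
```

```bash
python3 - <<'E'
from rob import *
import cv2
ctrl.command_gripper(0.0)
ctrl.goto(W(-.10,.26),R(1))
ctrl.move_l(W(-.10,.13),vel=.15)
f0=ctrl.current_contact_force()
r=.055; h=.0135
for t in np.radians([95,85,75,65,55,45,35,25,17,10]):
    u=r*np.cos(t)-.0015*np.sin(t)-h; z=.0725+r*np.sin(t)+.0015*np.cos(t)
    hit=ctrl.move_l(W(u,z),vel=.08,contact_N=15)
    print(round(np.degrees(t)),hit,np.round(ctrl.current_contact_force()-f0,1),ctrl.current_t())
    if hit: break
for n in("scene","top"):cv2.imwrite(f"pics/{n}1.png",ctrl.read_camera(n))
a=cv2.imread("pics/scene1.png")[105:250,155:325]
cv2.imwrite("pics/c3.png",cv2.convertScaleAbs(cv2.resize(a,None,fx=4,fy=4,interpolation=cv2.INTER_CUBIC),alpha=1.5))
E
```

```text
95 False [-0.6  0.6 -0.5] 6.1833
85 False [ 0.4  0.4 -0.6] 6.45
75 False [-0.1  0.7 -0.6] 6.7167
65 False [ 0.2  1.3 -1.1] 6.9833
55 False [-0.3  0.5 -0.2] 7.25
45 False [0.4 0.2 0. ] 7.5167
35 False [0.4 1.6 0.2] 7.7833
25 False [0.2 0.4 1.6] 8.05
17 False [-0.7  0.8  1.4] 8.3
10 False [0.6 0.6 0.8] 8.55
```

View pics/c3.png

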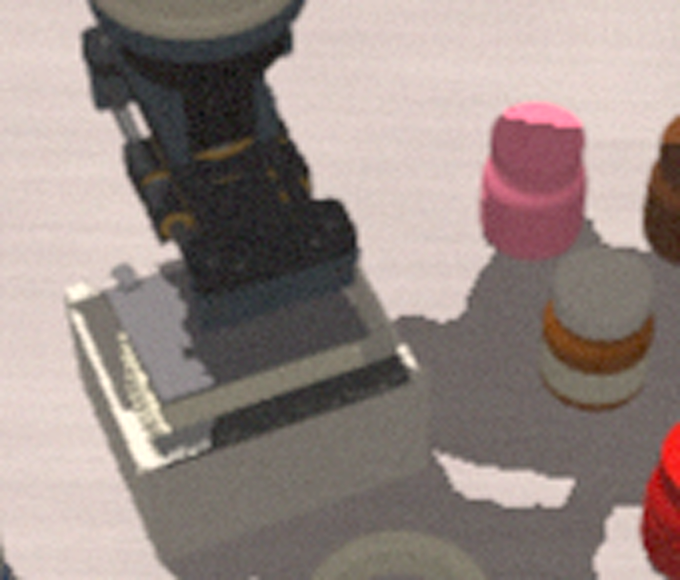

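The flap is folded down under the fingertips, with its edge at about (215,385) to (400,335) still short of the lip. I'll press it flat, then push it along.

```bash
python3 - <<'E'
from rob import *
P=lambda *k:print(*k,np.round(ctrl.current_contact_force(),1),np.round(ctrl.current_tool_pos(),4),ctrl.current_t())
p=ctrl.current_tool_pos()
u=.052-.0135
hit=ctrl.move_l(W(u,.068),vel=.02,contact_N=6); P("down",hit)
z=ctrl.current_tool_pos()[2]
hit=ctrl.move_l(W(.0715+.019-.0135+.004,z),vel=.03,contact_N=14); P("push",hit)
q=ctrl.current_tool_pos(); print("u reached",(q-W(0,0))[:2]@[c,s]+.0135)
import cv2
a=ctrl.read_camera("scene")[105:250,155:325]
cv2.imwrite("pics/c4.png",cv2.convertScaleAbs(cv2.resize(a,None,fx=4,fy=4,interpolation=cv2.INTER_CUBIC),alpha=1.5))
E
```

```text
down True [-1.   0.4 11.6] [ 0.5792 -0.0355  0.0736] 9.2
push False [-3.7 -1.9  7.4] [ 0.6153 -0.0177  0.0731] 10.7167
u reached 0.09341987821074899
```

View pics/c4.png

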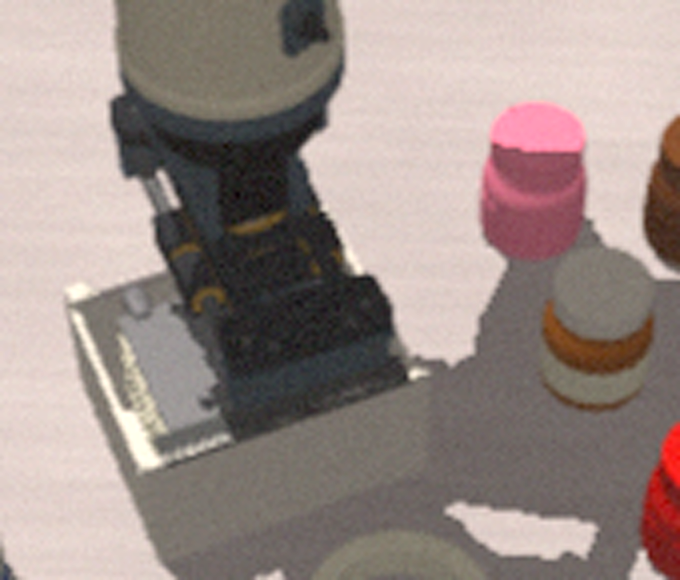

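The flap is flat and has moved out (left corner about (215,440), at the lip), and the box hasn't moved. The push force is still only about 4 N, so I'll push on until it meets the stop.

```bash
python3 - <<'E'
from rob import *
import cv2
P=lambda *k:print(*k,np.round(ctrl.current_contact_force(),1),ctrl.current_t())
z=ctrl.current_tool_pos()[2]
for k in range(1,9):
    hit=ctrl.move_l(W(.0934-.0135+.001*k,z),vel=.01,contact_N=5); P(k,hit)
    if hit: break
q=ctrl.current_tool_pos(); u=(q-W(0,0))[:2]@[c,s]; print("u",u+.0135)
ctrl.move_l(W(u-.004,z),vel=.03); ctrl.move_l(W(u-.004,.13),vel=.1); ctrl.move_l(W(-.06,.25),vel=.2)
ctrl.goto(W(-.16,.27),R(1)); P("clear")
A=ctrl.read_camera("top")[145:245,185:345]; B=ctrl.read_camera("scene")[145:245,165:325]
A,B=[cv2.resize(i,(480,300) ,interpolation=cv2.INTER_CUBIC) for i in(A,B)]
cv2.imwrite("pics/c5.png",cv2.convertScaleAbs(np.vstack([A,B]),alpha=1.6))
E
```

```text
1 False [-4.3 -0.7  8.6] 11.0167
2 False [-5.  -2.3  9.4] 11.2667
3 False [-6.8 -4.6 10.2] 11.5167
4 False [-11.7  -6.4  11. ] 11.7667
5 False [-15.1  -9.5  10.8] 12.0167
6 False [-17.2 -12.   12.3] 12.2667
7 False [-19.8 -11.5  13. ] 12.5167
8 False [-20.1 -11.4  12.1] 12.7667
u 0.09671520174098681
clear [ 0.5 -0.   0.5] 15.4833
```

View pics/c5.png

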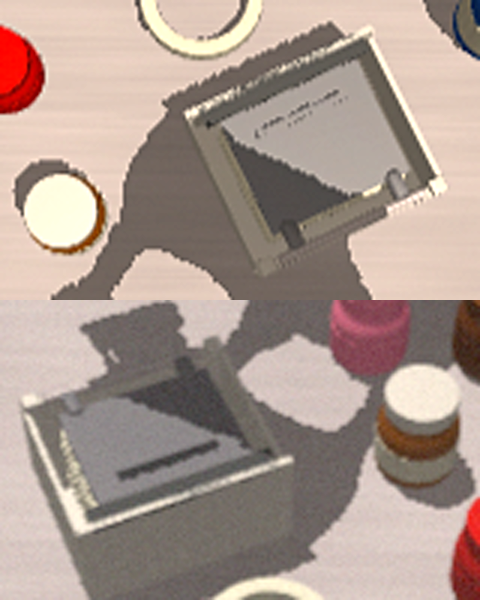

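The flap stays flat untouched, with its edge hidden under the lip (scene tile (90,515) to (285,460), top tile (190,115) to (375,35)). An 18 mm gap shows at the hinge. The dispenser's corners moved less than 1 px, and the jar and tape are in place. Handing in.

```bash
python3 -c "
from bench import ctrl
print(ctrl.sign_off())"
```

```text
the job is handed in; nothing more can be done
None
```

The dispenser is shut: the flap lay flat under the lip after I let go, the dispenser, jar and tape looked unmoved in the last pictures (the bottle was barely in frame), and I handed the job in at about 15.5 s with no verdict shown.

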